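Lay the coffee tray with matching cups and saucers

ROBOT

A 6-joint arm with a two-finger parallel gripper is mounted at the origin on the work surface. World frame = base frame: x ahead of the robot, y to its left, z up, the work surface at z = 0. Lengths are in m, angles in rad, forces in N, time in s.
With the tool pointing down it reaches from about 0.275 to 0.75 m from the base axis. Payload 10.2 kg.
Tool frame: the origin (TCP) lies midway between the tips of the shut fingers; the grasp point (between the pads) lies 19 mm behind it (env.hold_point_z is the distance from the TCP to the grasp point, in m); z points along the fingers, y is the line along which they close (so a half turn about z gives the same grasp; the last joint's range is limited). The gripper opens to 85 mm and grips with 20 to 120 N. Pads are 22 mm wide; open, the fingers measure 114 mm over their backs; the gripper's body (76 mm by 85 mm) begins 54 mm behind the grasp point. The pads swing forward as they close: fully open they stand 13 mm farther back than shut.
Start: joints at [-1.485, 0.313, 1.498, -0, 1.331, -0.223], TCP at [0.16, -0.5, 0.2] pointing down, gripper open.
Joint ranges: [-2.94, 2.94], [-0.97, 2.17], [0.19, 2.56], [-1.23, 4.37], [0.02, 3.11], [-2.88, 2.88]. Speed limits (rad/s): [2.39, 2.39, 3.01, 3.14, 3.14, 3.14].

INTERFACE

Orientations are given as a unit quaternion [x, y, z, w].
In Python, from bench import env, kinematics, monitor, eyes, job gives the robot as it stands. The module is installed in compiled form; this text tells all that it offers. Calls block until the motion is done:
- env.reach(position, orientation): joint-space move of the TCP to a pose.
- env.movel(position, velocity=0.15, frame=None, guard=None): straight line of the TCP; frame=None keeps the orientation; velocity is the mean speed in m/s. With guard (N) it stops when the force on the tool has changed by that much, and returns True; else False.
- env.set_joints(angles): joint-space move.
- env.release() and env.close_gripper(effort=None): open the fingers fully, or close them until they stop; effort is the grip in N (None keeps the last).
- env.hold(seconds).
- kinematics.ik(position, orientation): joint angles nearest the present ones, or None.
- monitor.sense(): the state.
- eyes.grab_frame(name): name is "scene" or "top" or "wrist"; returns a dict with "frame" (384x512x3 uint8, red, green, blue), "mtx" (3x3 intrinsics, pixels), "k1" (the pictures are not rectified: a ray, as slopes to the right and down, at radius r is drawn at 1 + k1 r^2 times it, then the intrinsics apply), "view" (4x4, takes a point from world to camera coordinates). Camera axes: x right, y down, z forward; pixel columns grow to the right and rows downward; lengths in m; the calibration is good to about 2 mm. A picture is of the moment at which its call begins. There is no depth.
A pose or a line that the arm cannot do raises env.MotionError and nothing moves.
- job.hand_in(): hands the job in; it is judged then, once.
The state is a dict: "clock": time; "joints": joint angles; "qvel": joint speeds; "joint_efforts": joint torques, N m; "position": TCP position; "ee_rot": TCP orientation; "contact_force": force on the tool from outside, world axes, zero at the start; "ft_torque": the same for the moment, N m; "finger_gap": opening from 0.0 (shut) to 1.0 (fully open); "gripper_force": force on a finger pad.
Only numpy, scipy, OpenCV 4.12 (cv2) and the standard library are available. Lean on these libraries where they do the work, as an engineer would, in place of code of your own. Each camera call takes 0.05 s, during which the arm holds its last target. There are 200 camera calls.

TASK

Lay the coffee tray: stand each of the four espresso cups (the ones with handles) upright on the middle of the saucer of its own colour. It is china, so set every cup down gently without letting it drop, and leave the saucers in their places on the tray. The white ramekin and the green tea-light holder, which have no handles, stay standing where they are.

Things in the scene. Friction and masses are not known exactly. Their poses are not given: they have to be found in the camera images.
- cup_white: White glazed espresso cup, empty, upright, breakable, about 140 g; all four alike in shape: 56 mm high, 60 mm across the rim, 59 mm at 35 mm height, narrowing below 28 mm to a foot 42 mm across; wall 3.5 mm. Loop handle on its +y side, reaching 51 mm from the axis at heights 14 to 50 mm. Origin: centre of the foot's underside; z up.
- cup_green: Leaf-green glazed espresso cup, empty, upright, breakable, about 140 g; all four alike in shape: 56 mm high, 60 mm across the rim, 59 mm at 35 mm height, narrowing below 28 mm to a foot 42 mm across; wall 3.5 mm. Loop handle on its +y side, reaching 51 mm from the axis at heights 14 to 50 mm. Origin: centre of the foot's underside; z up.
- cup_blue: Dark blue glazed espresso cup, empty, upright, breakable, about 140 g; all four alike in shape: 56 mm high, 60 mm across the rim, 59 mm at 35 mm height, narrowing below 28 mm to a foot 42 mm across; wall 3.5 mm. Loop handle on its +y side, reaching 51 mm from the axis at heights 14 to 50 mm. Origin: centre of the foot's underside; z up.
- cup_yellow: Mustard-yellow glazed espresso cup, empty, upright, breakable, about 140 g; all four alike in shape: 56 mm high, 60 mm across the rim, 59 mm at 35 mm height, narrowing below 28 mm to a foot 42 mm across; wall 3.5 mm. Loop handle on its +y side, reaching 51 mm from the axis at heights 14 to 50 mm. Origin: centre of the foot's underside; z up.
- saucer_white: White glazed loose saucer, 116 mm across, 130 g: flat centre 68 mm across, its upper face 5 mm above the saucer's underside, rim sloping up to 15 mm. One of four, 125 to 145 mm apart in two rows, on a fixed dark wood tray (320 x 290 mm, floor 8 mm thick, walls 32 mm high, handles to 56 mm high on its two shorter ends). Origin: centre of the underside; z up.
- saucer_green: Leaf-green glazed loose saucer, 116 mm across, 130 g: flat centre 68 mm across, its upper face 5 mm above the saucer's underside, rim sloping up to 15 mm. One of four, 125 to 145 mm apart in two rows, on a fixed dark wood tray (320 x 290 mm, floor 8 mm thick, walls 32 mm high, handles to 56 mm high on its two shorter ends). Origin: centre of the underside; z up.
- saucer_blue: Dark blue glazed loose saucer, 116 mm across, 130 g: flat centre 68 mm across, its upper face 5 mm above the saucer's underside, rim sloping up to 15 mm. One of four, 125 to 145 mm apart in two rows, on a fixed dark wood tray (320 x 290 mm, floor 8 mm thick, walls 32 mm high, handles to 56 mm high on its two shorter ends). Origin: centre of the underside; z up.
- saucer_yellow: Mustard-yellow glazed loose saucer, 116 mm across, 130 g: flat centre 68 mm across, its upper face 5 mm above the saucer's underside, rim sloping up to 15 mm. One of four, 125 to 145 mm apart in two rows, on a fixed dark wood tray (320 x 290 mm, floor 8 mm thick, walls 32 mm high, handles to 56 mm high on its two shorter ends). Origin: centre of the underside; z up.
- ramekin: White fluted ramekin (baking dish) without a handle, 69 mm across, 40 mm high, open and empty; stands among the cups and does not belong on the tray. Origin: centre of the underside.
- tealight_holder: Leaf-green tea-light holder without a handle, 64 mm across the rim, 48 mm high, a white candle in an aluminium shell sitting inside; stands among the cups and does not belong on the tray. Origin: centre of the underside.
Not all that is in view belongs to the job. Of the things that look like the saucer_blue, the middle-sized one is meant.

How it is judged:
By the outcome, as a careful person would: the job done as asked, in the order asked, and still so for the second after the job is handed in, with the robot touching nothing.
It also fails if it takes over 115 s, if anything falls off the work surface, if the arm or the gripper's body presses on something with over 40 N, if the wrist force passes 120 N, or if a joint passes its speed limit or range.

## Working session

There is one attempt and no reset: what is moved stays moved. The work goes in short steps, each a Python script; the robot and the scene stay as the last script left them, time stands still between calls to the robot, and variables do not carry over. Pictures are saved under pics/ and viewed, at most 14 in all, crops included, and the job is handed in when it is done.

```bash
mkdir -p pics; python3 - <<'E'
from bench import env, monitor, eyes
import cv2, numpy as np
for n in("scene","top"):
    f=eyes.grab_frame(n); cv2.imwrite(f"pics/{n}0.png",cv2.resize(f["frame"][...,::-1],(800,600),interpolation=cv2.INTER_CUBIC))
    np.savez(f"{n}0.npz",**f); print(n,f["mtx"].tolist(),f["k1"],np.round(np.linalg.inv(f["view"]),3).tolist())
s=monitor.sense();print(s["clock"],s["ee_rot"],env.hold_point_z)
E
```

```text
scene [[346.5617280959775, 0.0, 256.0911693258053], [0.0, 346.5617280959775, 187.36431548690558], [0.0, 0.0, 1.0]] -0.10304573037690543 [[-0.718, 0.507, -0.476, 1.166], [0.696, 0.543, -0.471, 0.476], [0.02, -0.669, -0.743, 0.835], [0.0, 0.0, 0.0, 1.0]]
top [[451.5700946007962, 0.0, 252.7305133213615], [0.0, 451.5700946007962, 190.09925286515016], [0.0, 0.0, 1.0]] -0.13349630708355048 [[-0.012, -0.997, 0.076, 0.535], [-0.999, 0.014, 0.029, -0.061], [-0.03, -0.076, -0.997, 1.224], [0.0, 0.0, 0.0, 1.0]]
0.1 [ 9.88104086e-01  1.53785510e-01  4.45971463e-05 -5.74967154e-04] 0.0187
```

View pics/top0.png

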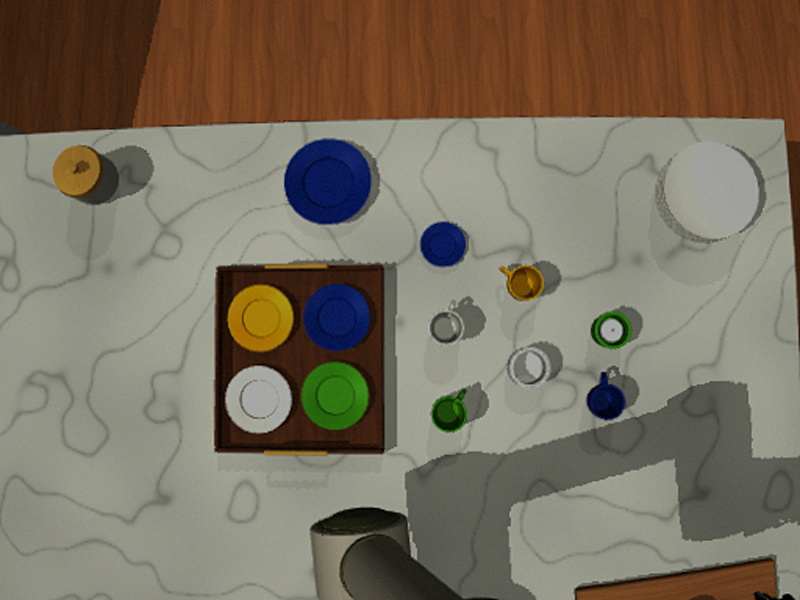

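View pics/scene0.png

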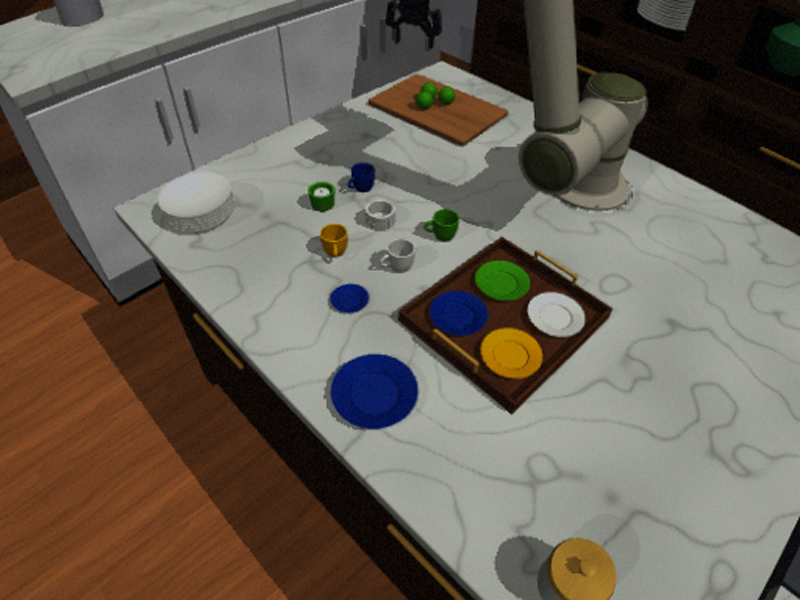

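Top view: the saucers sit on the tray at yellow (261,318), blue (337,317), white (258,399) and green (335,396). The cups are at white (446,326), green (449,413), blue (605,400) and yellow (525,283). The ramekin is at (529,367) and the tea-light at (611,329).

Three blue plates could be saucer_blue: large (328,181), small (444,244) and the one on the tray (337,317). The tray one is middle-sized and about 116 mm across, so it is the one meant. I'll measure and enlarge to confirm.

```bash
cat > h.py <<'E'
import numpy as np, cv2
def cast(f,px,z):
    u=cv2.undistortPoints(np.float64(px).reshape(-1,1,2),f["mtx"],np.array([float(f["k1"]),0,0,0])).reshape(-1,2)
    M=np.linalg.inv(f["view"]); d=np.c_[u,np.ones(len(u))]@M[:3,:3].T; o=M[:3,3]
    return (o+d*((z-o[2])/d[:,2])[:,None])[:,:2]
def proj(f,P):
    p=f["view"]@np.r_[P,1]; return cv2.projectPoints(p[None,:3],np.zeros(3),np.zeros(3),f["mtx"],np.array([float(f["k1"]),0,0,0]))[0].ravel()
def mask(f,col):
    h=cv2.cvtColor(f["frame"],cv2.COLOR_RGB2HSV)
    r={"blue":((108,120,25),(130,255,255)),"green":((45,120,30),(75,255,255)),"yellow":((15,150,70),(30,255,255)),"white":((0,0,130),(180,60,255))}[col]
    return cv2.inRange(h,np.array(r[0]),np.array(r[1]))
def blobs(f,col,amin=150):
    cs,_=cv2.findContours(mask(f,col),cv2.RETR_EXTERNAL,cv2.CHAIN_APPROX_NONE)
    return [c for c in cs if cv2.contourArea(c)>amin]
E
python3 - <<'E'
from h import *
f=dict(np.load("top0.npz"))
for c in("blue","green","yellow","white"):
    for b in blobs(f,c):
        (x,y),r=cv2.minEnclosingCircle(b)
        if not(120<x<440 and 60<y<300) or cv2.contourArea(b)>8000: continue
        e=cast(f,b[:,0],.023);(X,Y),R=cv2.minEnclosingCircle(e.astype(np.float32))
        m=np.zeros((384,512),np.uint8);cv2.drawContours(m,[b],-1,255,-1)
        o=cv2.morphologyEx(m,cv2.MORPH_OPEN,cv2.getStructuringElement(cv2.MORPH_ELLIPSE,(13,13)))
        k,_=cv2.findContours(o,0,1)
        s=""
        if k:
            (a,d),q=cv2.minEnclosingCircle(max(k,key=cv2.contourArea)); s=(round(a),round(d),round(q,1),cast(f,[[a,d]],.045).round(3).tolist())
            t=cast(f,b[:,0],.032); w=cast(f,[[a,d]],.045)[0]; v=t-w; i=np.argmax((v**2).sum(1)); s+=(np.degrees(np.arctan2(v[i,1],v[i,0])).round(),round(float(np.hypot(*v[i])),3))
        print(c,(round(x),round(y)),"disc z23 c %.3f %.3f R %.3f"%(X,Y,R),"cup",s)
cv2.imwrite("pics/crop1.png",cv2.resize(f["frame"][70:300,130:430,::-1],(780,598),interpolation=cv2.INTER_CUBIC))
E
```

```text
blue (387, 253) disc z23 c 0.454 -0.383 R 0.040 cup (388, 257, 11.8, [[0.446, -0.377]], np.float64(-4.0), 0.048)
blue (215, 203) disc z23 c 0.595 0.075 R 0.058 cup (215, 203, 21.7, [[0.593, 0.072]], np.float64(57.0), 0.059)
blue (283, 156) disc z23 c 0.717 -0.110 R 0.039 cup (283, 156, 14.2, [[0.714, -0.109]], np.float64(7.0), 0.04)
blue (209, 115) disc z23 c 0.832 0.090 R 0.076 cup (209, 115, 27.8, [[0.827, 0.086]], np.float64(60.0), 0.079)
green (289, 262) disc z23 c 0.436 -0.120 R 0.040 cup (287, 265, 11.5, [[0.43, -0.114]], np.float64(-35.0), 0.048)
green (214, 253) disc z23 c 0.461 0.078 R 0.058 cup (214, 253, 21.7, [[0.463, 0.076]], np.float64(131.0), 0.059)
green (391, 211) disc z23 c 0.566 -0.395 R 0.035 cup (391, 211, 12.6, [[0.565, -0.389]], np.float64(-74.0), 0.038)
yellow (166, 203) disc z23 c 0.595 0.207 R 0.059 cup (166, 203, 21.8, [[0.593, 0.202]], np.float64(50.0), 0.061)
yellow (333, 178) disc z23 c 0.655 -0.242 R 0.040 cup (336, 180, 11.7, [[0.648, -0.246]], np.float64(57.0), 0.048)
```

View pics/crop1.png

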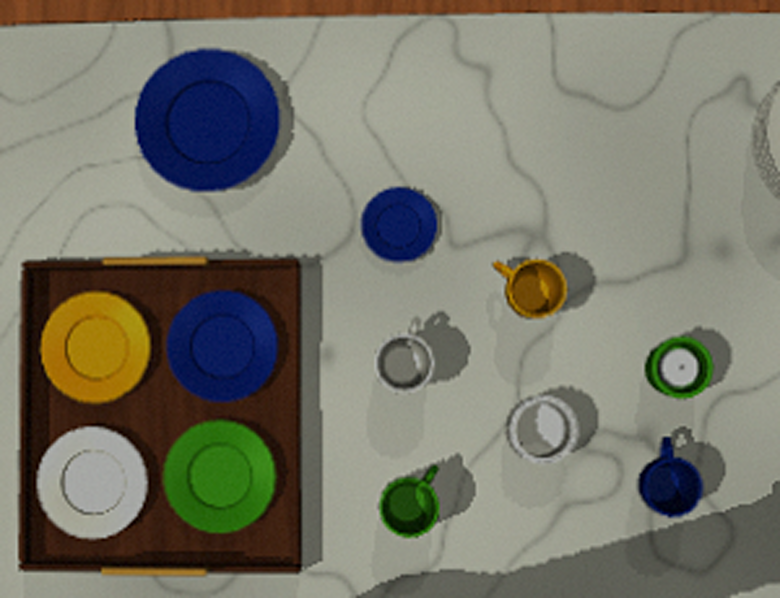

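Crop: the tray's blue saucer measures R = 58 mm, against 76 mm for the large plate and 39 mm for the small one, so it is confirmed. The handled white cup is at (404,361). The handle-less white ring at (542,428) is the ramekin, and the green one with a candle at (679,367) is the tea-light. Next I'll move over the cups and look with the wrist camera.

```bash
cat >> h.py <<'E'
from scipy.spatial.transform import Rotation as Ro
from bench import env,kinematics,monitor,eyes
def quat(phi):
    c,s=np.cos(phi),np.sin(phi); return Ro.from_matrix(np.array([[c,s,0],[s,-c,0],[0,0,-1]])).as_quat()
def pick_q(p,phi):
    best=None
    for k in(0,np.pi):
        for z in [p]:
            j=kinematics.ik(z,quat(phi+k))
            if j is not None and (best is None or abs(j[5])<best[0]): best=(abs(j[5]),quat(phi+k))
    return best[1]
E
python3 - <<'E'
from h import *
f=dict(np.load("top0.npz"))
print("white saucer",cast(f,[[165.4,255.4]],.023),"white cup",cast(f,[[285.4,208.8]],.052), cast(f,[[290.8,194.2]],.032))
ims=[]
for n,p,a in(("green",(.430,-.114),-35),("white",(.565,-.114),-40)):
    P=np.r_[p,.22]; env.reach(P,pick_q(P,np.radians(a))); f=eyes.grab_frame("wrist"); np.savez(f"w_{n}.npz",**f)
    s=monitor.sense(); print(s["clock"],s["joints"],proj(f,np.r_[p,.056]),np.linalg.inv(f["view"])[:3,3]-s["position"])
    ims.append(f["frame"][...,::-1])
cv2.imwrite("pics/w1.png",cv2.resize(np.hstack(ims),(800,300)))
E
```

```text
white saucer [[0.45463408 0.20904087]] white cup [[ 0.57453795 -0.11175942]] [[ 0.61360243 -0.12753586]]
1.875 [-5.25000839e-01  1.19093709e-01  1.68751195e+00 -1.14034972e-04
  1.33514671e+00 -1.48316917e+00] [252.12754557 167.82722171] [-0.054726    0.03703104  0.17342734]
2.525 [-4.03222948e-01  4.14296388e-01  1.30333009e+00 -1.46607873e-04
  1.42449585e+00 -1.27531224e+00] [252.08691746 168.18457761] [-0.05075923  0.04146966  0.17295043]
```

View pics/w1.png

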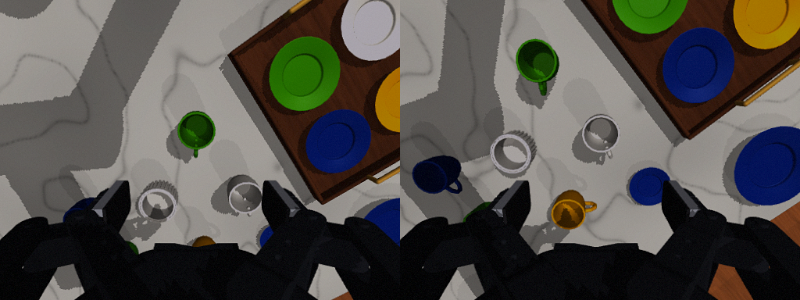

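Wrist views: the green cup is at (197,130) with its handle straight down, as aimed. The white cup is at (600,132) with its handle at (605,154), about 12° off what I assumed. I'll refine both, then pick the green one.

```bash
cat >> h.py <<'E'
def refine(f,col,p):
    """rim centre and handle angle from a wrist frame, p = coarse xy"""
    u=proj(f,np.r_[p,.056])
    if col=="white":
        g=cv2.GaussianBlur(cv2.cvtColor(f["frame"],cv2.COLOR_RGB2GRAY),(3,3),0); x0,y0=(u-45).astype(int)
        c=cv2.HoughCircles(g[y0:y0+90,x0:x0+90],cv2.HOUGH_GRADIENT,1,60,param1=80,param2=12,minRadius=18,maxRadius=30)
        if c is None: return None
        return cast(f,[c[0,0,:2]+(x0,y0)],.056)[0],c[0,0]+(x0,y0,0)
    b=min(blobs(f,col,100),key=lambda b:np.hypot(*(b[:,0].mean(0)-u)))
    m=np.zeros((384,512),np.uint8);cv2.drawContours(m,[b],-1,255,-1)
    o=cv2.morphologyEx(m,cv2.MORPH_OPEN,cv2.getStructuringElement(cv2.MORPH_ELLIPSE,(21,21)))
    k=max(cv2.findContours(o,0,1)[0],key=cv2.contourArea)
    (x,y),r=cv2.minEnclosingCircle(cast(f,k[:,0],.056).astype(np.float32)); c=np.array([x,y])
    v=cast(f,b[:,0],.035)-c; i=np.argmax((v**2).sum(1))
    return c,r,np.degrees(np.arctan2(v[i,1],v[i,0])),np.hypot(*v[i])
E
python3 - <<'E'
from h import *
for n,p in(("green",(.430,-.114)),("white",(.565,-.114))):
    f=dict(np.load(f"w_{n}.npz")); print(n,refine(f,n,np.array(p)))
    u=proj(f,np.r_[p,.056]).astype(int)
    cr=f["frame"][u[1]-40:u[1]+50,u[0]-50:u[0]+50,::-1]; cv2.imwrite(f"c_{n}.png",cv2.resize(cr,(400,360)))
# saucers from the wrist view over white cup, and green view
for n,c,p in(("white","green",(.461,.077)),("white","blue",(.595,.075)),("white","yellow",(.595,.207)),("green","green",(.461,.077)),("green","blue",(.595,.075))):
    f=dict(np.load(f"w_{n}.npz"))
    u=proj(f,np.r_[p,.023]); b=min(blobs(f,c,100),key=lambda b:np.hypot(*(b[:,0].mean(0)-u)))
    (x,y),r=cv2.minEnclosingCircle(cast(f,b[:,0],.023).astype(np.float32)); print(n,c,x,y,r)
cv2.imwrite("pics/w2.png",np.hstack([cv2.imread("c_green.png"),cv2.imread("c_white.png")]))
E
```

```text
green (array([ 0.42874056, -0.1141303 ]), 0.03041854128241539, np.float64(-37.20769742345231), np.float64(0.049936305483208314))
white (array([ 0.56968823, -0.11094091]), array([256.5       , 169.5       ,  22.29999924]))
white green 0.46882638335227966 0.0692664310336113 0.05555090680718422
white blue 0.5927703976631165 0.07321501523256302 0.05779329687356949
white yellow 0.598156750202179 0.1978914737701416 0.05718208849430084
green green 0.4591306149959564 0.07687406986951828 0.05779334157705307
green blue 0.5927574634552002 0.07279282808303833 0.05766354501247406
```

View pics/w2.png

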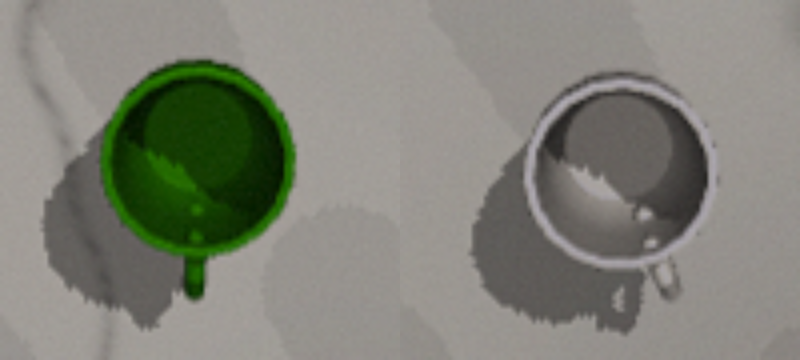

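```bash
cat >> h.py <<'E'
H=.018
def pick(p,phi):
    P=np.r_[p,.12]; env.reach(P,pick_q(P,phi))
    if env.movel(np.r_[p,H],velocity=.1,guard=12): print("GUARD on pick",monitor.sense()["position"]); return False
    env.close_gripper(effort=35); env.hold(.1); s=monitor.sense(); print("grip",s["finger_gap"],s["gripper_force"])
    env.movel(np.r_[p,.15],velocity=.15); s=monitor.sense(); print("held",s["finger_gap"],s["gripper_force"],s["contact_force"],s["clock"]); return True
def place(p,phi,off=(0,0)):
    P=np.r_[p,.15]; q=pick_q(P,phi); env.reach(P,q); env.movel(np.r_[p,.013+H+.012],velocity=.12); env.hold(.2)
    g=env.movel(np.r_[p,.013+H-.003],velocity=.015,guard=2.5); s=monitor.sense(); print("touch",g,s["position"],s["contact_force"])
    env.release(); env.hold(.1); env.movel(np.r_[p,.17],velocity=.12); print("clock",monitor.sense()["clock"])
E
python3 - <<'E'
from h import *
f=dict(np.load("w_white.npz")); c=cast(f,[[257.2,170.5]],.056)[0]; t=cast(f,[[270,202.25]],.04)[0]; print("white",c,np.degrees(np.arctan2(*(t-c)[::-1])),np.hypot(*(t-c)))
if pick((.4287,-.1141),np.radians(-37)):
    f=eyes.grab_frame("wrist"); im=[f["frame"]]
    place((.460,.077),np.radians(-37)); f=eyes.grab_frame("wrist"); np.savez("w_g2.npz",**f); im.append(f["frame"])
    cv2.imwrite("pics/g2.png",cv2.resize(np.hstack(im)[...,::-1],(800,300)))
E
```

```text
white [ 0.57118593 -0.11107993] -19.159857270353573 0.048874841387972996
grip 0.6646138217791185 35.64748694395362
held 0.6535952508022461 37.439110460691154 [ 0.35450722 -0.63118664 -1.46548883] 5.9417
touch True [0.45999054 0.07705792 0.03187863] [-0.62303743 -0.10080452  4.58977698]
clock 10.5667
```

View pics/g2.png

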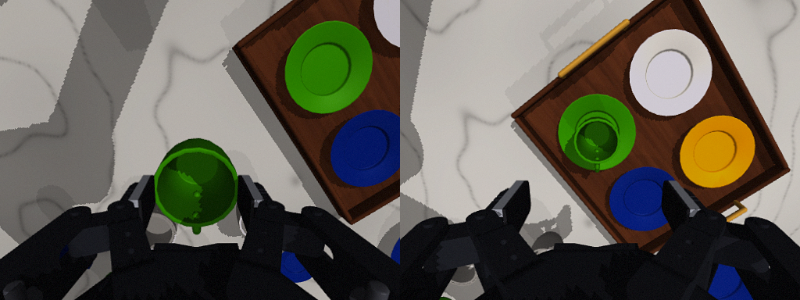

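The green cup stands on its saucer at (597,132). From the same frame I'll measure the other saucers, then do the white cup.

```bash
python3 - <<'E'
from h import *
f=dict(np.load("w_g2.npz"))
S={}
for c,p in(("white",(.4546,.209)),("yellow",(.5955,.2045)),("green",(.46,.077))):
    u=proj(f,np.r_[p,.023]); b=min(blobs(f,c,300),key=lambda b:np.hypot(*(b[:,0].mean(0)-u)))
    (x,y),r=cv2.minEnclosingCircle(cast(f,b[:,0],.023).astype(np.float32)); print(c,x,y,r); S[c]=(x,y,r)
w=np.array(S["white"]); ok=abs(w[2]-.058)<.003 and np.hypot(*(w[:2]-(.4546,.209)))<.008
p=(w[:2]+(.4546,.209))/2 if ok else np.array((.4546,.209)); print(ok,p)
if pick((.5708,-.1110),np.radians(-19)):
    place(p,np.radians(-19)); f=eyes.grab_frame("wrist"); np.savez("w_w2.npz",**f)
    P=np.array([.648,-.246,.22]); env.reach(P,pick_q(P,np.radians(57))); f2=eyes.grab_frame("wrist"); np.savez("w_yellow.npz",**f2); print(refine(f2,"yellow",P[:2]))
    cv2.imwrite("pics/w3.png",cv2.resize(np.hstack([f["frame"],f2["frame"]])[...,::-1],(800,300)))
E
```

```text
white 0.45358511805534363 0.2091185450553894 0.05758650228381157
yellow 0.5933048129081726 0.205525740981102 0.058216605335474014
green 0.46103134751319885 0.07643388956785202 0.05872425436973572
True [0.45409256 0.20905927]
grip 0.6546267170687882 35.996281723928405
held 0.657160287940387 37.3946996840823 [-0.39155164  0.21617769 -1.87630774] 15.4833
touch True [0.45414144 0.20895694 0.03198201] [-0.23174384 -0.77960171  3.86815232]
clock 21.4333
(array([ 0.64575231, -0.24573274]), 0.029994938522577286, np.float64(54.876570306197), np.float64(0.04861095711548267))
```

View pics/w3.png

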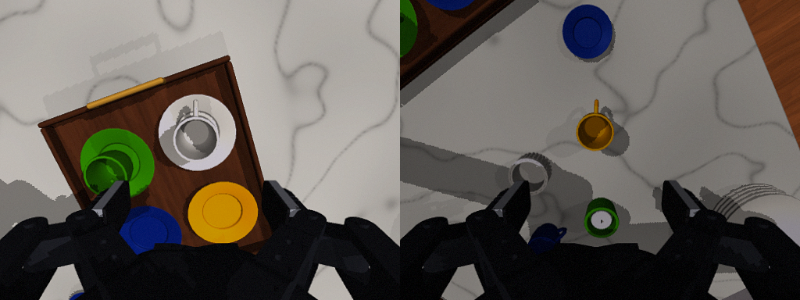

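The white cup stands on its saucer at (197,135). The yellow cup is at (595,130) with its handle up and clear space around it. Yellow next.

```bash
python3 - <<'E'
from h import *
if pick((.6460,-.2457),np.radians(55)):
    place((.5942,.2050),np.radians(55)); f=eyes.grab_frame("wrist"); np.savez("w_y2.npz",**f)
    P=np.array([.444,-.377,.22]); env.reach(P,pick_q(P,np.radians(-4))); f2=eyes.grab_frame("wrist"); np.savez("w_blue.npz",**f2); print(refine(f2,"blue",P[:2]))
    cv2.imwrite("pics/w4.png",cv2.resize(np.hstack([f["frame"],f2["frame"]])[...,::-1],(800,300)))
E
```

```text
grip 0.6533587093311861 36.450375819222245
held 0.6529904046511048 37.49722049324191 [-0.3694117  -0.09718261 -1.48892273] 26.5333
touch True [0.59410477 0.20505197 0.03201937] [-0.76094079 -1.04619466  3.47533572]
clock 31.9667
(array([ 0.4454298 , -0.37820184]), 0.029736170545220375, np.float64(1.0950282848544917), np.float64(0.047330462460948956))
```

View pics/w4.png

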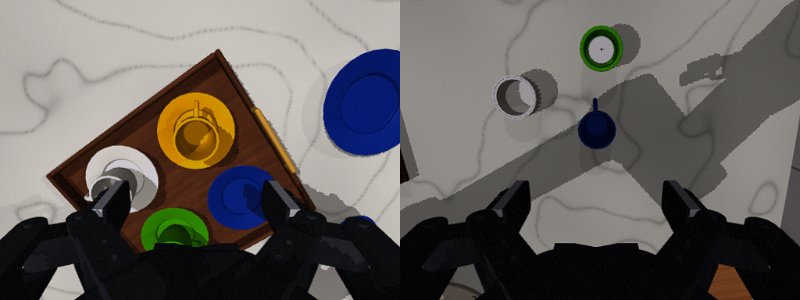

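The yellow cup stands on its saucer at (197,130). The blue cup is at (596,129) with its handle up. Blue next, then a check.

```bash
python3 - <<'E'
from h import *
if pick((.4454,-.3780),np.radians(-2)):
    place((.5935,.0740),np.radians(-2))
    P=np.array([.525,.14,.34]); env.reach(P,pick_q(P,0)); f=eyes.grab_frame("wrist"); np.savez("w_end.npz",**f)
    P=np.array([.3,-.4,.3]); env.reach(P,pick_q(P,0)); f2=eyes.grab_frame("top"); np.savez("top_end.npz",**f2)
    cv2.imwrite("pics/e1.png",cv2.resize(f["frame"][...,::-1],(800,600),interpolation=cv2.INTER_CUBIC))
    cv2.imwrite("pics/e2.png",cv2.resize(f2["frame"][70:300,130:430,::-1],(780,598),interpolation=cv2.INTER_CUBIC))
E
```

```text
grip 0.6634501246116741 36.08495450568313
held 0.6553572804359094 37.448251710338525 [-0.41045008 -0.4036259  -1.90488263] 37.4083
touch True [0.5934919  0.07407675 0.03189552] [-0.85802831 -0.69654439  4.13359693]
clock 42.925
```

View pics/e1.png

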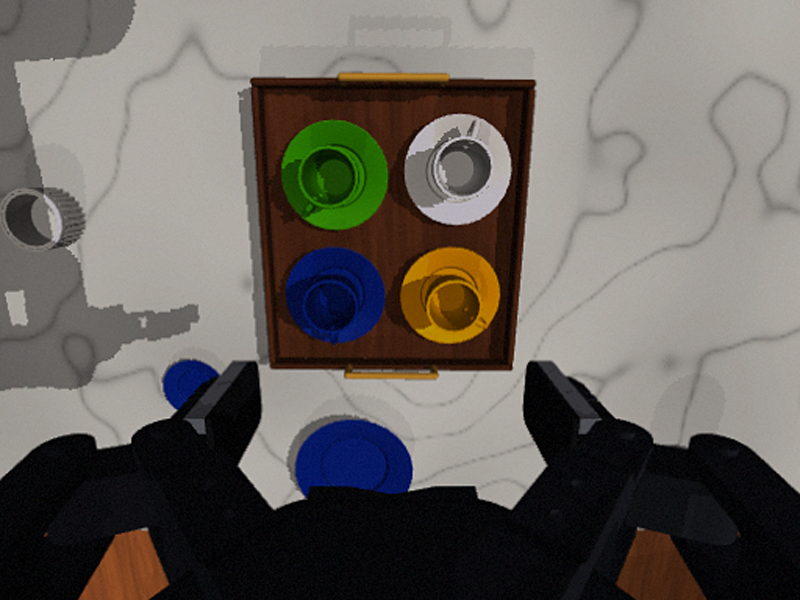

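View pics/e2.png

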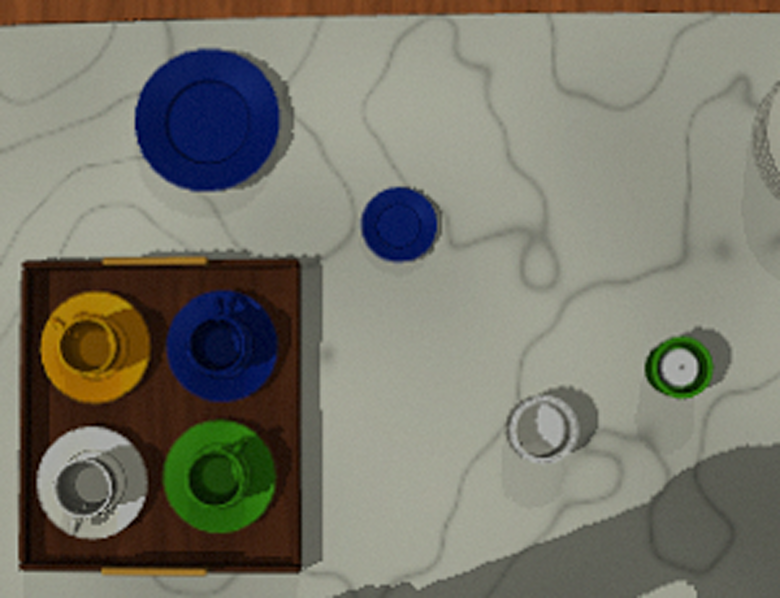

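Both views show all four cups upright on their saucers. In the top crop the rims are at yellow (90,346), blue (219,345), white (87,486) and green (218,478), and the ramekin and tea-light have not moved. A quick numeric check of the centring:

```bash
python3 - <<'E'
from h import *
f=dict(np.load("top_end.npz"));w=dict(np.load("w_end.npz"))
C={"yellow":((90,346),(454,302)),"blue":((219,345),(332,303)),"white":((87,486),(462,166)),"green":((218,478),(331,175))}
S={"yellow":(.5942,.205),"blue":(.5935,.074),"white":(.4541,.209),"green":(.460,.077)}
for c,(a,b) in C.items():
    a=cast(f,[np.array(a)/2.6+(130,70)],.069)[0]; b=cast(w,[np.array(b)/1.5625],.069)[0]
    print(c,((a-S[c])*1000).round(1),((b-S[c])*1000).round(1))
E
```

```text
yellow [-1.6 -4.5] [-7.  -0.6]
blue [-1.5 -2.7] [-5.3  2.4]
white [-0.3 -5.2] [-4.1 -1.7]
green [ 1.1 -3.8] [-1.6  3. ]
```

```bash
python3 -c "
from bench import job; print(job.hand_in())"
```

```text
the job is handed in; nothing more can be done
None
```

All four cups stand upright within a few millimetres of the middle of their own-colour saucers, the ramekin and tea-light holder were not moved, and the job is handed in.

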